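Line up a drilling jig's pointer with the empty anchor hole

ROBOT

A 6-joint arm with a two-finger parallel gripper is mounted at the origin on the work surface. World frame = base frame: x ahead of the robot, y to its left, z up, the work surface at z = 0. Lengths are in m, angles in rad, forces in N, time in s.
With the tool pointing down it reaches from about 0.375 to 0.9 m from the base axis. Payload 3.1 kg.
Tool frame: the origin (TCP) lies midway between the tips of the shut fingers; the grasp point (between the pads) lies 19 mm behind it (manip.pinch_z is the distance from the TCP to the grasp point, in m); z points along the fingers, y is the line along which they close (so a half turn about z gives the same grasp; the last joint's range is limited). The gripper opens to 85 mm and grips with 20 to 120 N. Pads are 22 mm wide; open, the fingers measure 114 mm over their backs; the gripper's body (76 mm by 85 mm) begins 54 mm behind the grasp point. The pads swing forward as they close: fully open they stand 13 mm farther back than shut.
Start: joints at [1.125, 0.527, 1.433, -0, 1.181, -0.178], TCP at [0.165, 0.603, 0.231] pointing down, gripper open.
Joint ranges: [-3.08, 3.08], [-0.75, 2.2], [0.22, 2.44], [-1.43, 4.57], [0, 2.65], [-2.85, 2.85]. Speed limits (rad/s): [2.79, 2.79, 3.14, 3.14, 3.14, 3.14].

INTERFACE

Orientations are given as a unit quaternion [x, y, z, w].
In Python, from station import manip, viewer, ticket gives the robot as it stands.
- The arm moves only by the shell command python3 -m creep 'ROWS' [FORCE]. ROWS is JSON, a list of rows, each an object with "slide": the shift along the tool's x, y, z in cm, a list of three; "angular": the turn, a rotation vector about the tool's x, y, z in rad, a list of three; "claw": the opening, from -1 (shut) to 1 (fully open). A call has 1 to 10 rows; each row shifts and turns the commanded pose from where the row before left it, along the tool's axes as they then stand; what a row does not reach is not made up. A row lasts 1/12 s, in which the tool goes at most 41.7 mm and 7.16 degrees, less where a joint would pass 70% of its speed; a pose out of reach is approached as far as the arm can. A call with a gripper value outside its range is refused whole. The fingers move at their own pace and stop on an object; FORCE is the grip in N (left out, the last holds). Time passes only in rows, so rows that do not move let the fingers close. It gives the time, the measured TCP pose, the force, the opening and the grip force at its end, in the units of the state.
- manip.sense(): the state, without advancing time (a new reading comes with each control period).
- viewer.snapshot(name): name is "side" or "top" or "wrist"; returns the picture (384x512x3 uint8, blue, green, red); there is no depth.
- viewer.calibration(name): a dict with "fov_y" (degrees; the focal length in pixels is half the picture's height over the tangent of half this angle, whatever the lens; pixels are square), "cx", "cy" (the principal point, pixels), "T" (4x4, takes a point from camera to world coordinates); the wrist camera has in their place "tool_from_camera" (4x4, takes a point from camera to tool coordinates, whose origin is the TCP and whose axes are the flange's). Camera axes: x right, y up, looking along -z (the intrinsics and any distortion apply to the point x, -y, -z); pixel columns grow to the right and rows downward; lengths in m; the calibration is good to about 2 mm. A picture is of the moment at which its call begins: read the wrist's pose just before it. calibration takes no time and is no camera call.
- ticket.sign_off(): hands the job in; it is judged then, once.
The state is a dict: "t": time; "q": joint angles; "qd": joint speeds; "tau": joint torques, N m; "tcp_pos": TCP position; "tool_rot": TCP orientation; "force": force on the tool from outside, world axes, zero at the start; "ft_torque": the same for the moment, N m; "finger_gap": opening from 0.0 (shut) to 1.0 (fully open); "gripper_force": force on a finger pad.
Only numpy, scipy, OpenCV 4.12 (cv2) and the standard library are available. Lean on these libraries where they do the work, as an engineer would, in place of code of your own. Each camera call takes 0.05 s, during which the arm holds its last target. There are 200 camera calls.

TASK

On the drilling jig, draw the steel locking pin up out of its bore and park it upright in the side notch of the bracket next to it, its collar resting on the bracket. Only then turn the round knob in small steps until the tip of the pointer stands over the pencil line of the empty hole in the brick (not the line of the hole that already has an anchor in it). Move the pointer only by its knob, never by pushing it, and leave the other things on the bench where they are.

Things in the scene. Friction and masses are not known exactly. Their poses are not given: they have to be found in the camera images.
- jig: fixed drilling jig: grey plate 210 x 400 x 10 mm, plastered hollow brick 115 x 240 mm (face 80 mm above bench); rack bar between two aluminium end blocks. Origin on the bench under the bar, midway; x away from the brick, y along the bar, z up. Bore block at y +165 mm, knob block at -165. Heights above bench: bracket and bore block 90, slide 95, anchor 106, knob top 127 mm
- bore (a point): mouth of the 10 mm vertical bore, 50 mm deep, in the top of the +y end block, 90 mm above the bench; axes as the jig
- notch (a point): place for the pin's axis in the bracket's side notch, 66 mm to the -x side of the bore, on the bracket's top face, 90 mm above bench; axes as the jig. Notch 11 mm wide (x); closed end 9 mm to the -y side of this point, open end 17 mm to the +y side; bracket plate 8 mm thick, free below for 70 mm. The collar rests on it, the shank hangs through
- pin: loose steel locking pin, 60 g: shank 8 mm across and 40 mm long below a collar 22 mm across and 4 mm thick; above the collar a round dark grip 14 mm across and 28 mm high. Origin on its axis at the underside of the collar, z up the grip. It starts in the bore with the collar resting on the block
- knob_grip (a point): on the vertical axis of the round knurled knob, 113 mm above the bench, the height to grip it: knob 38 mm across, 28 mm high, from 99 to 127 mm above the bench, on the -y end block; turns stiffly and stays
- knob (a joint): knob angle, rad, grows clockwise seen from above; each +1 rad moves the pointer 12 mm towards the jig's +y; range -4.6 to 4.6
- slide: the slide: rack bar, aluminium block 34 x 40 mm on it and the pointer arm, moving along the jig's y; origin on the bench under the bar
- pointer_tip (a point): tip of the slide's slender dark pointer, 4 mm wide, which reaches over the brick's plastered face about 2 mm above it; axes as the jig
- hole: the empty hole in the brick's plastered face, a dark disc 12 mm across, with its pencil line, 2 mm wide, that runs from 4 to 46 mm on its +x side, under the pointer's path. Origin at the hole's centre on the face; axes as the jig: the pointer is lined up when its tip has y = 0 in this frame
- anchor: the other hole of the row, filled by a steel anchor stud 26 mm high with washer and nut, with a like pencil line; fixed; origin on the face; not the one to line up with
- washer: loose flat steel washer, 30 mm across, 4 mm thick, lying on the plastered face of the brick; origin at its underside. Not part of the job
- wrench: loose steel wrench 180 mm long lying beyond the jig; origin at its underside centre. Not part of the job
- hammer: loose hammer 260 mm long, wooden handle, at the left; origin at its underside centre. Not part of the job
- brush: loose hole brush 200 mm long at the right; origin at its underside centre. Not part of the job
- cartridge: standing grey mortar cartridge 48 mm across, 190 mm high; origin at its underside. Not part of the job
- tape: standing tape measure 70 x 34 x 62 mm; origin at its underside. Not part of the job
- can: standing steel can 66 mm across, 120 mm high; origin at its underside. Not part of the job

How it is judged:
On the way, in this order (a step that is already met when the one before it is completed fails the run):
1. the pin is parked upright in the side notch and let go (horizontal distance between pin and notch below 0.01 m and z of pin in the frame of notch between -0.004 and 0.004 m and angle between pin's own z axis and vertical below 0.12 rad and contact force between the fingers and pin below 0.1 N and linear speed of pin below 0.02 m/s), for 0.2 s.
2. the pointer stands over the pencil line of the empty hole (y of pointer_tip in the frame of hole between -0.0025 and 0.0025 m and velocity of joint knob between -0.05 and 0.05 rad/s), for 0.2 s.
At the end, for the whole second after the job is handed in: The pin hangs upright in the side notch (axis within 10 mm of the notch point, collar resting on the bracket within 4 mm, tilt under 0.12 rad), let go and at rest, and the pointer tip is within 2.5 mm, along the bar, of the empty hole's pencil line, with the knob at rest (all of step 1 and all of step 2); the robot touches nothing.
It fails at once if the pointer was moved more than 4 mm with the locking pin still in its bore (distance of pointer_tip from where it was at the start of the episode above 0.004 m and distance between pin and bore below 0.03 m).
It fails at once if the robot pushed on the slide or its pointer (over 2 N) (contact force between any of the arm, the fingers and slide above 2 N).
It fails at once if another thing on the bench was moved more than 30 mm (distance of any of washer, wrench, hammer, brush, cartridge, tape, can from where it was at the start of the episode above 0.03 m).
It also fails if it takes over 64 s, if anything falls off the work surface, if the arm or the gripper's body presses on something with over 40 N, if the wrist force passes 120 N, or if a joint passes its speed limit or range.

## Working session

There is one attempt and no reset: what is moved stays moved. The work goes in short steps, Python scripts to look and compute and a shell command to move; the robot and the scene stay as the last step left them, time stands still between calls to the robot, and variables do not carry over. Pictures are saved under pics/ and viewed, at most 10 in all, crops included, and the job is handed in when it is done.

```bash
ls; mkdir -p pics
python3 - <<'E'
from station import manip, viewer, ticket
import cv2,numpy as np
np.set_printoptions(precision=4,suppress=True)
print(manip.sense(), manip.pinch_z)
for n in("top","side","wrist"):
    print(n,viewer.calibration(n))
    im=viewer.snapshot(n); cv2.imwrite(f"pics/{n}0.png",im)
a=cv2.imread("pics/top0.png"); b=cv2.imread("pics/side0.png")
cv2.imwrite("pics/t.png",cv2.resize(a,(800,600),interpolation=cv2.INTER_CUBIC))
cv2.imwrite("pics/s.png",cv2.resize(b,(800,600),interpolation=cv2.INTER_CUBIC))
E
```

```text
pics
{'t': 0.0, 'q': array([ 1.1245,  0.5285,  1.4339, -0.    ,  1.1814, -0.1785]), 'qd': array([ 0.0004, -0.0014, -0.0004,  0.0012,  0.001 , -0.0016]), 'tau': array([  0.0002, -44.2347, -17.8026,  -0.0002,   0.0086,  -0.    ]), 'tcp_pos': array([0.165 , 0.6021, 0.2303]), 'tool_rot': array([ 0.1335,  0.991 , -0.0011, -0.0003]), 'force': array([ 0.3599, -0.0179,  0.4866]), 'ft_torque': array([0.0103, 0.0248, 0.0021]), 'gripper_force': 0.0, 'finger_gap': 0.997827754679476} 0.0187
top {'fov_y': 56.60327686903905, 'cx': 258.26058781454424, 'cy': 192.53001063788093, 'T': array([[ 0.0273,  0.9919, -0.124 ,  0.4405],
       [-0.9993,  0.0301,  0.0212,  0.0142],
       [ 0.0248,  0.1233,  0.9921,  1.3794],
       [ 0.    ,  0.    ,  0.    ,  1.    ]])}
side {'fov_y': 46.18248527654496, 'cx': 252.67449395804977, 'cy': 192.12571445623874, 'T': array([[ 0.9944,  0.0807, -0.0685,  0.4828],
       [-0.1059,  0.7495, -0.6535, -0.9203],
       [-0.0014,  0.657 ,  0.7539,  1.1494],
       [ 0.    ,  0.    ,  0.    ,  1.    ]])}
wrist {'fov_y': 65.932166460996, 'cx': 256.1498210507388, 'cy': 194.19102207542917, 'tool_from_camera': array([[ 0.0006,  0.961 ,  0.2766,  0.0706],
       [ 1.    , -0.0007,  0.0002, -0.0006],
       [ 0.0004,  0.2766, -0.961 , -0.1418],
       [ 0.    ,  0.    ,  0.    ,  1.    ]])}
```

View pics/t.png

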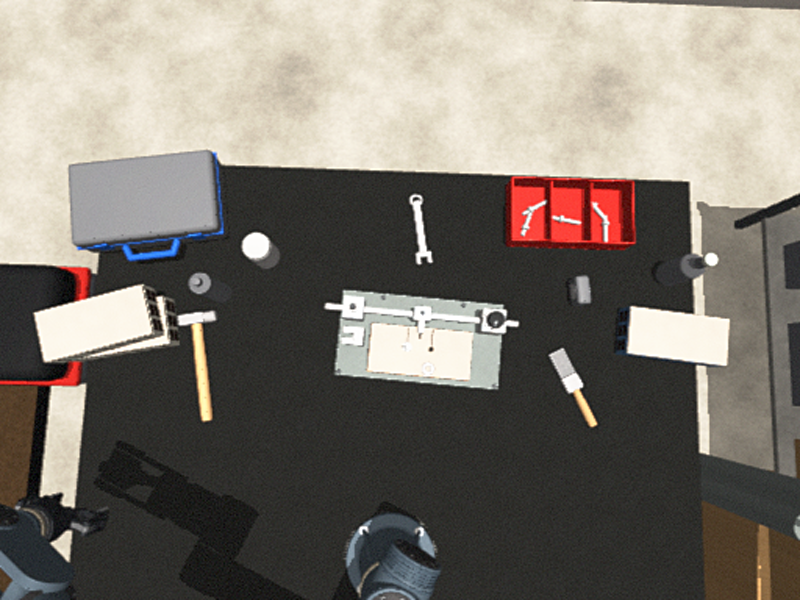

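View pics/s.png

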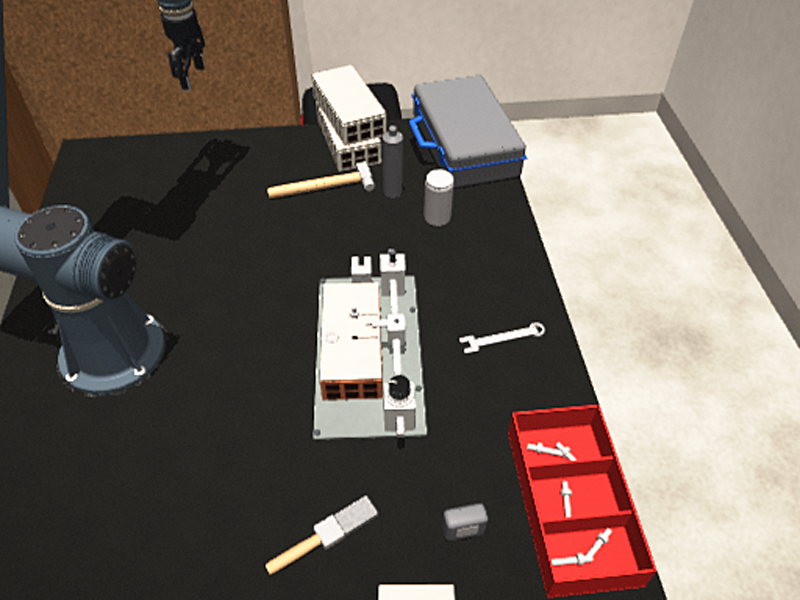

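The top view shows the jig with its bore block and pin at about (352,304) and the knob at (495,319). The empty hole is near (431,348), the anchor near (407,346) and the bracket near (352,333). In the side view the pin is at (392,256), the knob at (400,386) and the bracket at (361,266). The pointer lies between the two lines.

```bash
cat > h.py <<'E'
from station import manip, viewer, ticket
import cv2, numpy as np
from scipy.spatial.transform import Rotation as R
np.set_printoptions(precision=4,suppress=True)
def cam(n,pose=None):
    c=viewer.calibration(n)
    if n=="wrist":
        p,q=pose; T=np.eye(4);T[:3,:3]=R.from_quat(q).as_matrix();T[:3,3]=p;T=T@np.array(c["tool_from_camera"])
    else: T=np.array(c["T"])
    return T,192/np.tan(np.radians(c["fov_y"])/2),c["cx"],c["cy"]
def ray(C,u,v):
    T,f,cx,cy=C; d=T[:3,:3]@np.array([(u-cx)/f,-(v-cy)/f,-1]); return T[:3,3],d/np.linalg.norm(d)
def plane(C,u,v,z):
    o,d=ray(C,u,v); return o+d*(z-o[2])/d[2]
def tri(rs):
    A=sum(np.eye(3)-np.outer(d,d) for o,d in rs);b=sum((np.eye(3)-np.outer(d,d))@o for o,d in rs)
    x=np.linalg.solve(A,b); return x,[np.linalg.norm(np.cross(d,x-o)) for o,d in rs]
def proj(C,X):
    T,f,cx,cy=C; p=T[:3,:3].T@(np.asarray(X)-T[:3,3]); return np.array([cx-f*p[0]/p[2],cy+f*p[1]/p[2]])
def snap(name):
    s=manip.sense(); im=viewer.snapshot("wrist"); cv2.imwrite(f"pics/{name}.png",im)
    np.savez(f"pics/{name}.npz",p=s["tcp_pos"],q=s["tool_rot"]); return im
def wcam(name):
    d=np.load(f"pics/{name}.npz"); return cam("wrist",(d["p"],d["q"]))
def go(target,x_dir):
    "shift (cm, tool axes) and turn to reach target TCP with tool down and tool x along x_dir (world)"
    s=manip.sense();M=R.from_quat(s["tool_rot"]); x=np.array([*x_dir,0.]);x/=np.linalg.norm(x);z=np.array([0,0,-1.])
    G=R.from_matrix(np.column_stack([x,np.cross(z,x),z]))
    print("tcp",s["tcp_pos"],"t",s["t"],"shift cm",M.inv().apply(np.array(target)-s["tcp_pos"])*100,"rotvec",(M.inv()*G).as_rotvec())
E
python3 - <<'E'
from h import *
t,s=cam("top"),cam("side"); k=.64
for n,a,b,z in(("pin",(352,303),(392,252),.12),("knob",(495,318),(400,381),.127),("hole",(431,349),(354,338),.08),("anch",(407,346),(354,313),.1)):
    a=np.array(a)*k;b=np.array(b)*k
    print(n,*tri([ray(t,*a),ray(s,*b)]),plane(t,*a,z),plane(s,*b,z))
E
```

```text
pin [0.5869 0.1041 0.12  ] [np.float64(0.0024450679809921117), np.float64(0.0024450679809921946)] [0.5894 0.1042 0.12  ] [0.5845 0.1038 0.12  ]
knob [ 0.5646 -0.2212  0.126 ] [np.float64(0.00032395404430359453), np.float64(0.0003239540443039703)] [ 0.5641 -0.221   0.127 ] [ 0.5648 -0.2218  0.127 ]
hole [ 0.4917 -0.0807  0.0797] [np.float64(0.0001638267430369947), np.float64(0.00016382674303708683)] [ 0.4919 -0.0807  0.08  ] [ 0.4916 -0.081   0.08  ]
anch [ 0.4963 -0.0244  0.0874] [np.float64(0.0005975469087225141), np.float64(0.0005975469087225164)] [ 0.4964 -0.024   0.1   ] [ 0.4956 -0.0351  0.1   ]
```

Run:
```python
from h import *
go([.55,.1,.24],[-.998,.068])
```

```text
tcp [0.1651 0.6022 0.2306] t 0.15 shift cm [-50.4058 -38.2517  -0.8976] rotvec [-0.0016 -0.0005 -0.1998]
```

```bash
python3 -m creep '[{"slide":[-2.8,-2.1,-0.05],"angular":[0,0,0],"claw":1},{"slide":[-2.8,-2.1,-0.05],"angular":[0,0,0],"claw":1},{"slide":[-2.8,-2.1,-0.05],"angular":[0,0,0],"claw":1},{"slide":[-2.8,-2.1,-0.05],"angular":[0,0,0],"claw":1},{"slide":[-2.8,-2.1,-0.05],"angular":[0,0,0],"claw":1},{"slide":[-2.8,-2.1,-0.05],"angular":[0,0,0],"claw":1},{"slide":[-2.8,-2.1,-0.05],"angular":[0,0,0],"claw":1},{"slide":[-2.8,-2.1,-0.05],"angular":[0,0,0],"claw":1},{"slide":[-2.8,-2.1,-0.05],"angular":[0,0,0],"claw":1}]'
python3 -m creep '[{"slide":[-2.8,-2.1,-0.05],"angular":[0,0,0],"claw":1},{"slide":[-2.8,-2.1,-0.05],"angular":[0,0,0],"claw":1},{"slide":[-2.8,-2.1,-0.05],"angular":[0,0,0],"claw":1},{"slide":[-2.8,-2.1,-0.05],"angular":[0,0,0],"claw":1},{"slide":[-2.8,-2.1,-0.05],"angular":[0,0,0],"claw":1},{"slide":[-2.8,-2.1,-0.05],"angular":[0,0,0],"claw":1},{"slide":[-2.8,-2.1,-0.05],"angular":[0,0,0],"claw":1},{"slide":[-2.8,-2.1,-0.05],"angular":[0,0,-0.1],"claw":1},{"slide":[-2.8,-2.1,-0.05],"angular":[0,0,-0.1],"claw":1},{"slide":[0,0,0],"angular":[0,0,0],"claw":1}]'
python3 - <<'E'
from h import *
im=snap("w1"); cv2.imwrite("pics/w1v.png",cv2.resize(im,(800,600),interpolation=cv2.INTER_CUBIC))
go([.6,.08,.24],[-.998,.068])
E
```

```text
t: 0.9
tcp_pos: [0.3589, 0.3523, 0.2357]
tool_rot: [0.133, 0.991, -0.0, -0.0]
force: [0.8, 0.4, -0.0]
finger_gap: 1.002
gripper_force: 0.0
t: 1.73
tcp_pos: [0.5593, 0.1021, 0.2405]
tool_rot: [0.035, 0.999, -0.001, 0.003]
force: [0.4, -0.7, 0.3]
finger_gap: 0.998
gripper_force: 0.0
tcp [0.5565 0.1044 0.2401] t 1.7833 shift cm [-4.5154 -2.1177  0.0173] rotvec [-0.0003  0.0017 -0.0043]
```

View pics/w1v.png

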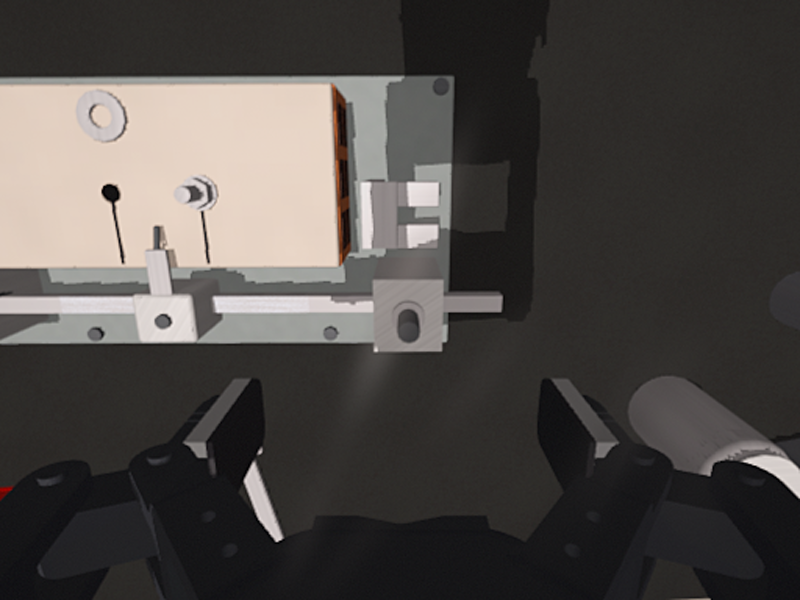

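The wrist view shows the pin in the bore at about (408,315), its grip top near (408,335). The bracket slot opens to the right around (400–440, 215). The empty hole is at (111,192) and the anchor at (195,190). The pointer tip at (158,230) lies between the two lines.

```bash
python3 -m creep '[{"slide":[-1,0,2],"angular":[0,0,0],"claw":1},{"slide":[-1,0,2],"angular":[0,0,0],"claw":1},{"slide":[-1,0,2],"angular":[0,0,0],"claw":1},{"slide":[0,0,1],"angular":[0,0,0],"claw":1},{"slide":[0,0,0],"angular":[0,0,0],"claw":1},{"slide":[0,0,0],"angular":[0,0,0],"claw":1}]'
python3 - <<'E'
from h import *
snap("w2")
a=cv2.imread("pics/w1.png")[95:245,190:340]; b=cv2.imread("pics/w2.png")
cv2.imwrite("pics/c2.png",np.hstack([cv2.resize(a,(400,400),interpolation=cv2.INTER_CUBIC),cv2.resize(b[60:260,170:370],(400,400),interpolation=cv2.INTER_CUBIC)]))
go([.587,.104,.16],[-.998,.068])
E
```

```text
t: 2.28
tcp_pos: [0.5824, 0.1058, 0.1699]
tool_rot: [0.034, 0.999, 0.0, -0.001]
force: [0.5, -1.1, 1.0]
finger_gap: 0.996
gripper_force: 0.0
tcp [0.5832 0.1057 0.1708] t 2.3333 shift cm [-0.3913 -0.1456  1.0765] rotvec [ 0.0001 -0.0005  0.0008]
```

View pics/c2.png

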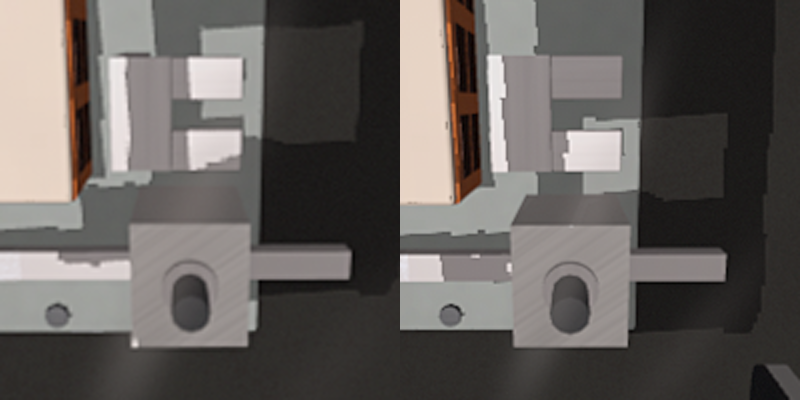

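The crops show the grip top's centre at (191,314) on the left and (170,316) on the right. The slot's closed end is at column 172 left and 151 right, with edges at rows 98–130 in both. The block-top corners are also clear.

Run:
```python
from h import *
A,B=wcam("w1"),wcam("w2")
L=lambda u,v:(190+u*.375-.3,95+v*.375-.3)
Q=lambda u,v:(170+u*.5-.25,60+v*.5-.25)
for n,l,r,z in(("griptop",(191,314),(170,316),.122),("blk1",(131,225),(114,225),.09),("blk2",(250,225),(229,225),.09),("blk3",(133,346),(113,346),.09),("blk4",(249,346),(229,346),.09),("slot closed -x",(172,98),(151,98),.09),("slot closed +x",(172,129.5),(151,131),.09),("slot open -x",(242,98),(222,98),.09),("slot open +x",(242,129.5),(222,131),.09)):
    l=L(*l);r=Q(*r)
    print(n,tri([ray(A,*l),ray(B,*r)])[0],plane(A,*l,z),plane(B,*r,z))
go([.587,.104,.16],[-.998,.068])
```

```text
griptop [0.5746 0.1049 0.1435] [0.5822 0.1046 0.122 ] [0.5828 0.1043 0.122 ]
blk1 [0.5582 0.0834 0.0816] [0.5564 0.0839 0.09  ] [0.5564 0.0845 0.09  ]
blk2 [0.5591 0.1285 0.0915] [0.5595 0.129  0.09  ] [0.5593 0.1283 0.09  ]
blk3 [0.5971 0.0824 0.1112] [0.6057 0.0805 0.09  ] [0.606  0.0794 0.09  ]
blk4 [0.6046 0.1256 0.1004] [0.6088 0.1264 0.09  ] [0.6091 0.1263 0.09  ]
slot closed -x [0.5108 0.1024 0.0848] [0.5103 0.1028 0.09  ] [0.5109 0.1022 0.09  ]
slot closed +x [0.5227 0.1014 0.0818] [0.5216 0.102  0.09  ] [0.5225 0.1013 0.09  ]
slot open -x [0.5127 0.1285 0.0826] [0.5121 0.1281 0.09  ] [0.5126 0.1277 0.09  ]
slot open +x [0.5249 0.1283 0.0774] [0.5234 0.1276 0.09  ] [0.5242 0.1272 0.09  ]
tcp [0.5832 0.1057 0.1708] t 2.3333 shift cm [-0.3913 -0.1456  1.0765] rotvec [ 0.0001 -0.0005  0.0008]
```

```bash
python3 -m creep '[{"slide":[0.05,-0.1,2],"angular":[0,0,0],"claw":1},{"slide":[0,0,2],"angular":[0,0,0],"claw":1},{"slide":[0,0,1.5],"angular":[0,0,0],"claw":1},{"slide":[0,0,1],"angular":[0,0,0],"claw":1},{"slide":[0,0,0.8],"angular":[0,0,0],"claw":1},{"slide":[0,0,0],"angular":[0,0,0],"claw":1},{"slide":[0,0,0],"angular":[0,0,0],"claw":1}]'
python3 - <<'E'
from h import *
im=snap("w3"); cv2.imwrite("pics/w3v.png",cv2.resize(im[130:384,80:432],(704,508)))
go([.5825,.1045,.097],[-.9977,.068])
E
```

```text
t: 2.92
tcp_pos: [0.5837, 0.1042, 0.0979]
tool_rot: [0.034, 0.999, 0.0, 0.0]
force: [1.4, -0.7, 0.7]
finger_gap: 0.996
gripper_force: 0.0
tcp [0.584  0.1042 0.0982] t 2.9667 shift cm [0.1504 0.0209 0.1211] rotvec [0.0001 0.0016 0.0003]
```

View pics/w3v.png

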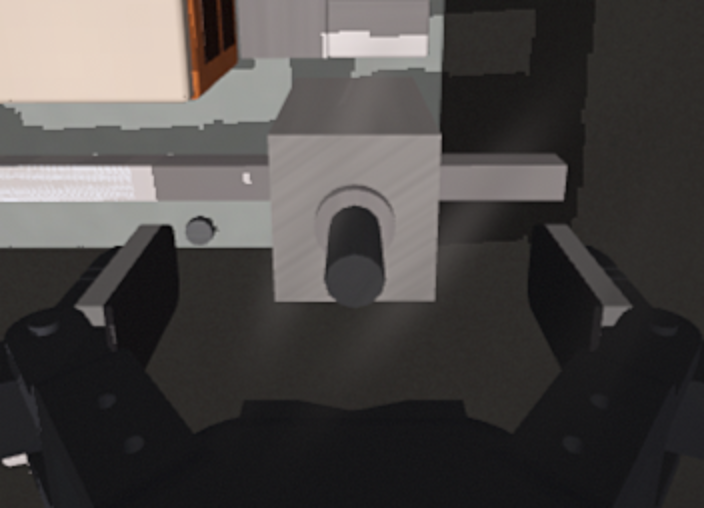

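The grip's top disc is centred at (355,280) in the crop, midway between the fingers, whose inner edges are at about 177 and 530. I'll check its x position, then close.

```bash
python3 - <<'E'
from h import *
print(plane(wcam("w3"),80+355/2,130+280/2,.122))
E
python3 -m creep '[{"slide":[0.1,0,0.05],"angular":[0,0,0],"claw":0},{"slide":[0,0,0],"angular":[0,0,0],"claw":-1},{"slide":[0,0,0],"angular":[0,0,0],"claw":-1},{"slide":[0,0,0],"angular":[0,0,0],"claw":-1},{"slide":[0,0,0],"angular":[0,0,0],"claw":-1},{"slide":[0,0,0],"angular":[0,0,0],"claw":-1},{"slide":[0,0,0],"angular":[0,0,0],"claw":-1},{"slide":[0,0,0],"angular":[0,0,0],"claw":-1}]' 40
```

```text
[0.582  0.1045 0.122 ]
t: 3.63
tcp_pos: [0.5825, 0.1041, 0.097]
tool_rot: [0.034, 0.999, -0.0, 0.0]
force: [-0.4, -0.3, 2.2]
finger_gap: 0.15
gripper_force: 38.9
```

```bash
python3 -m creep '[{"slide":[0,0,-0.5],"angular":[0,0,0],"claw":-1},{"slide":[0,0,-1],"angular":[0,0,0],"claw":-1},{"slide":[0,0,-1],"angular":[0,0,0],"claw":-1},{"slide":[0,0,-1],"angular":[0,0,0],"claw":-1},{"slide":[0,0,-1],"angular":[0,0,0],"claw":-1},{"slide":[0,0,-0.8],"angular":[0,0,0],"claw":-1},{"slide":[0,0,0],"angular":[0,0,0],"claw":-1},{"slide":[0,0,0],"angular":[0,0,0],"claw":-1}]'
python3 -m creep '[{"slide":[1,0,0],"angular":[0,0,0],"claw":-1},{"slide":[1.5,0,0],"angular":[0,0,0],"claw":-1},{"slide":[1.5,0.1,0],"angular":[0,0,0],"claw":-1},{"slide":[1.5,0.1,0],"angular":[0,0,0],"claw":-1},{"slide":[1.1,0,0],"angular":[0,0,0],"claw":-1},{"slide":[0,0,0],"angular":[0,0,0],"claw":-1},{"slide":[0,0,0],"angular":[0,0,0],"claw":-1},{"slide":[0,0,0],"angular":[0,0,0],"claw":-1}]'
python3 - <<'E'
from h import *
im=snap("w4"); s=viewer.snapshot("side")
cv2.imwrite("pics/w4v.png",np.hstack([cv2.resize(im[60:310,130:380],(400,400)),cv2.resize(s[100:260,180:340],(400,400),interpolation=cv2.INTER_CUBIC)]))
go([.5825-.0658,.1041+.0045+.001,.098],[-.9977,.068])
E
```

```text
t: 4.3
tcp_pos: [0.5828, 0.1042, 0.1508]
tool_rot: [0.034, 0.999, 0.0, 0.001]
force: [-0.6, -0.9, -2.3]
finger_gap: 0.148
gripper_force: 39.0
t: 4.97
tcp_pos: [0.5173, 0.1106, 0.1497]
tool_rot: [0.034, 0.999, -0.0, 0.0]
force: [0.4, -0.1, -0.6]
finger_gap: 0.147
gripper_force: 39.0
tcp [0.5177 0.1105 0.1498] t 5.0667 shift cm [ 0.0941 -0.0963  5.1773] rotvec [0.    0.001 0.   ]
```

View pics/w4v.png

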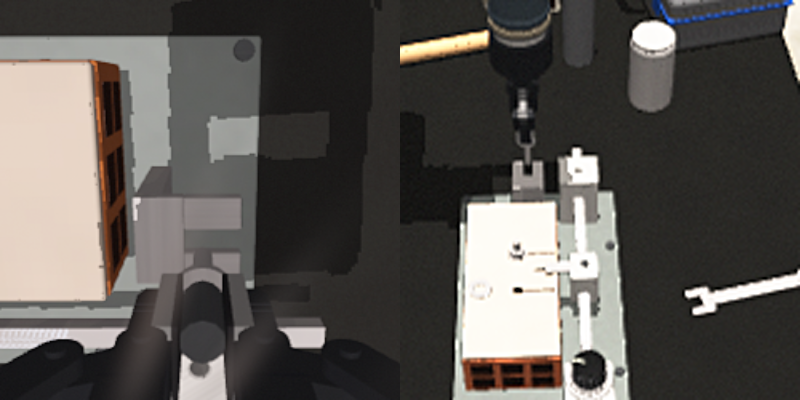

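The pin hangs straight in the fingers just over the bracket slot: the left crop has the grip at (203,320) and the slot beneath it, and the side view agrees. Lowering slowly now.

```bash
python3 -m creep '[{"slide":[0.1,0,0.5],"angular":[0,0,0],"claw":-1},{"slide":[0,0,0.5],"angular":[0,0,0],"claw":-1},{"slide":[0,0,0.5],"angular":[0,0,0],"claw":-1},{"slide":[0,0,0.5],"angular":[0,0,0],"claw":-1},{"slide":[0,0,0],"angular":[0,0,0],"claw":-1},{"slide":[0,0,0],"angular":[0,0,0],"claw":-1}]'
```

```text
t: 5.57
tcp_pos: [0.5154, 0.1107, 0.1292]
tool_rot: [0.034, 0.999, -0.0, -0.001]
force: [0.2, 0.2, -0.9]
finger_gap: 0.15
gripper_force: 39.0
```

```bash
python3 -m creep '[{"slide":[-0.05,0,0.6],"angular":[0,0,0],"claw":-1},{"slide":[0,0,0.6],"angular":[0,0,0],"claw":-1},{"slide":[0,0,0.6],"angular":[0,0,0],"claw":-1},{"slide":[0,0,0.6],"angular":[0,0,0],"claw":-1},{"slide":[0,0,0.5],"angular":[0,0,0],"claw":-1},{"slide":[0,0,0],"angular":[0,0,0],"claw":-1},{"slide":[0,0,0],"angular":[0,0,0],"claw":-1}]'
```

```text
t: 6.15
tcp_pos: [0.5159, 0.1107, 0.1003]
tool_rot: [0.034, 0.999, -0.0, -0.001]
force: [0.3, 0.2, -0.6]
finger_gap: 0.148
gripper_force: 39.0
```

```bash
python3 -m creep '[{"slide":[0,0,0.15],"angular":[0,0,0],"claw":-1},{"slide":[0,0,0.15],"angular":[0,0,0],"claw":-1},{"slide":[0,0,0],"angular":[0,0,0],"claw":-1},{"slide":[0,0,0],"angular":[0,0,0],"claw":-1},{"slide":[0,0,0],"angular":[0,0,0],"claw":-1}]'
```

```text
t: 6.57
tcp_pos: [0.5163, 0.1107, 0.098]
tool_rot: [0.034, 0.999, 0.0, 0.0]
force: [-0.3, -0.0, -0.6]
finger_gap: 0.148
gripper_force: 39.0
```

```bash
python3 -m creep '[{"slide":[0,0,0.1],"angular":[0,0,0],"claw":-1},{"slide":[0,0,0],"angular":[0,0,0],"claw":-1},{"slide":[0,0,0],"angular":[0,0,0],"claw":-0.5},{"slide":[0,0,0],"angular":[0,0,0],"claw":0},{"slide":[0,0,0],"angular":[0,0,0],"claw":0},{"slide":[0,0,0],"angular":[0,0,0],"claw":0},{"slide":[0,0,-1],"angular":[0,0,0],"claw":0},{"slide":[0,0,-2],"angular":[0,0,0],"claw":0},{"slide":[0,0,-3],"angular":[0,0,0],"claw":0.3},{"slide":[0,0,-3],"angular":[0,0,0],"claw":0.3}]'
python3 - <<'E'
from h import *
im=snap("w5"); s=viewer.snapshot("side");cv2.imwrite("pics/s5.png",s)
cv2.imwrite("pics/w5v.png",np.hstack([cv2.resize(im[60:310,130:380],(400,400)),cv2.resize(s[140:240,200:300],(400,400),interpolation=cv2.INTER_CUBIC)]))
E
```

```text
t: 7.4
tcp_pos: [0.5154, 0.1106, 0.1878]
tool_rot: [0.034, 0.999, -0.0, -0.001]
force: [0.9, 0.0, -0.0]
finger_gap: 0.651
gripper_force: 0.0
```

View pics/w5v.png

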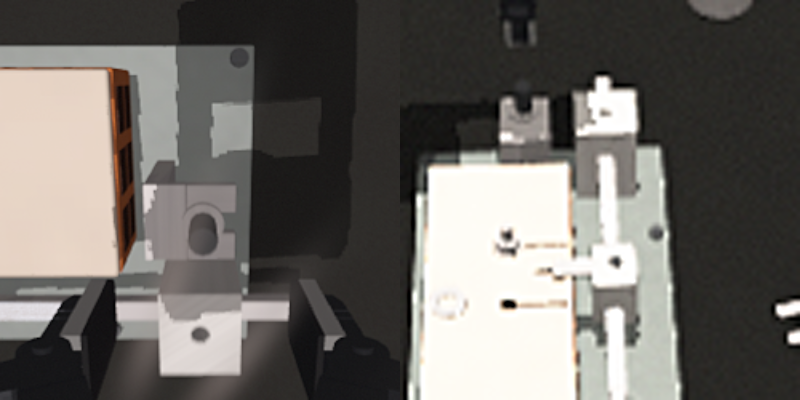

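The pin hangs upright in the notch: grip at (203,230) in the left crop, collar on the bracket, bore empty. Now to the knob, watching the pointer as well.

```bash
python3 -m creep '[{"slide":[-0.5,-3.5,-1],"angular":[0,0,0],"claw":0.5},{"slide":[-0.5,-3.5,-1],"angular":[0,0,0],"claw":0.5},{"slide":[-0.5,-3.5,-1],"angular":[0,0,0],"claw":0.5},{"slide":[-0.5,-3.5,-1],"angular":[0,0,0],"claw":0.5},{"slide":[-1,-3.5,-1],"angular":[0,0,0],"claw":0.5},{"slide":[-1,-3.5,0],"angular":[0,0,0],"claw":0.5},{"slide":[-1,-3.5,0],"angular":[0,0,0],"claw":0.5},{"slide":[-1,-3.5,0],"angular":[0,0,0],"claw":0.5},{"slide":[-0.5,-3.5,0],"angular":[0,0,0],"claw":0.5},{"slide":[-0.5,-2,0],"angular":[0,0,0],"claw":0.5}]'
python3 -m creep '[{"slide":[0,0,0],"angular":[0,0,0],"claw":0.5},{"slide":[0,0,0],"angular":[0,0,0],"claw":0.5}]'
python3 - <<'E'
from h import *
print(manip.sense()["q"])
im=snap("w6");cv2.imwrite("pics/w6v.png",cv2.resize(im[60:330,180:512],(797,648))[:600])
E
```

```text
t: 8.33
tcp_pos: [0.5631, -0.2322, 0.2366]
tool_rot: [0.035, 0.999, -0.001, 0.0]
force: [0.3, 0.1, -0.2]
finger_gap: 0.751
gripper_force: 0.0
t: 8.5
tcp_pos: [0.5627, -0.2291, 0.2362]
tool_rot: [0.035, 0.999, 0.001, -0.001]
force: [-0.7, 0.8, -0.1]
finger_gap: 0.75
gripper_force: 0.0
[-0.5706  0.4991  1.4716  0.0004  1.1725 -2.0713]
```

View pics/w6v.png

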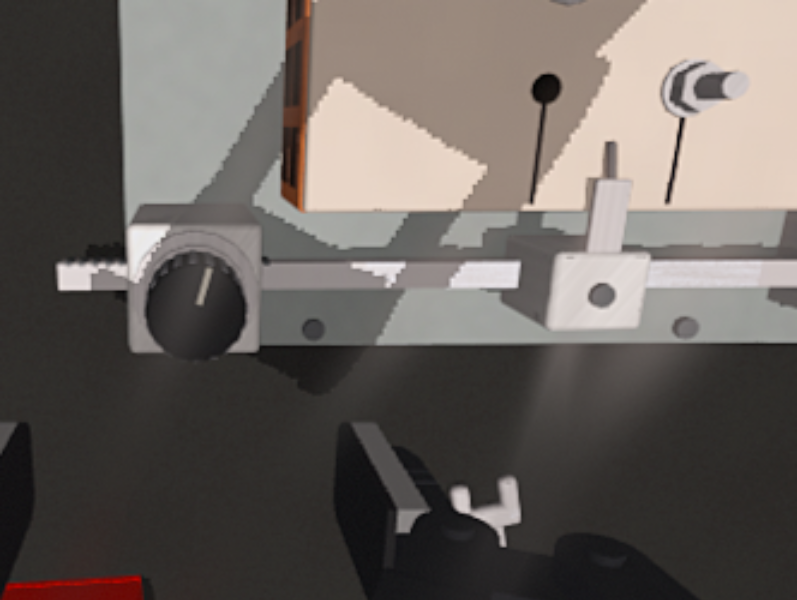

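The wrist crop shows the knob top centred near (197,310), the empty hole at (546,88) with its line down to (532,203), and the pointer tip at (611,143). The anchor's line is on the right at (668–684).

```bash
cat >> h.py <<'E'
yj=np.array([.0685,.9977,0]);xj=np.array([.9977,-.0685,0])
def gap(C,hole,end,tip):
    h=plane(C,*hole,.08);e=plane(C,*end,.08);t=plane(C,*tip,.083)
    print("hole",h,"line end in jig",(e-h)@xj*1e3,(e-h)@yj*1e3,"tip x,y from hole mm",(t-h)@xj*1e3,(t-h)@yj*1e3)
E
python3 - <<'E'
from h import *
C=wcam("w6"); k=lambda u,v:(180+u/2.4-.3,60+v/2.4-.3)
gap(C,k(546,88),k(532,203),k(611,143))
print("knob",plane(C,*k(197,310),.127))
C=wcam("w1"); k=lambda u,v:(u*.64,v*.64)
gap(C,k(111,192),k(123,262),k(158,229))
go([.5606,-.2237,.2],[-.998,.068])
E
```

```text
hole [ 0.4904 -0.0796  0.08  ] line end in jig 45.50220053228483 0.5177848211718461 tip x,y from hole mm 21.205954118463687 27.67554243738618
knob [ 0.5596 -0.2244  0.127 ]
hole [ 0.4902 -0.0784  0.08  ] line end in jig 45.235655853366005 -0.04619138838404682 tip x,y from hole mm 23.059155874638762 28.037197319946205
tcp [ 0.5626 -0.2278  0.2362] t 8.55 shift cm [0.2167 0.3893 3.6232] rotvec [ 0.0015 -0.0017 -0.0006]
```

```bash
python3 -m creep '[{"slide":[0.3,0.3,1],"angular":[0,0,0],"claw":0.6},{"slide":[0,0,1],"angular":[0,0,0.12],"claw":0.6},{"slide":[0,0,1],"angular":[0,0,0.12],"claw":0.6},{"slide":[0,0,0],"angular":[0,0,0.12],"claw":0.6},{"slide":[0,0,0],"angular":[0,0,0.12],"claw":0.6},{"slide":[0,0,0],"angular":[0,0,0.12],"claw":0.6},{"slide":[0,0,0],"angular":[0,0,0.12],"claw":0.6},{"slide":[0,0,0],"angular":[0,0,0.12],"claw":0.6},{"slide":[0,0,0],"angular":[0,0,0.12],"claw":0.6},{"slide":[0,0,0],"angular":[0,0,0.12],"claw":0.6}]'
python3 -m creep '[{"slide":[0,0,0],"angular":[0,0,0.12],"claw":0.6},{"slide":[0,0,0],"angular":[0,0,0.12],"claw":0.6},{"slide":[0,0,0],"angular":[0,0,0.12],"claw":0.6},{"slide":[0,0,0],"angular":[0,0,0.12],"claw":0.6},{"slide":[0,0,0],"angular":[0,0,0.12],"claw":0.6},{"slide":[0,0,0],"angular":[0,0,0.12],"claw":0.6},{"slide":[0,0,0],"angular":[0,0,0.12],"claw":0.6},{"slide":[0,0,0],"angular":[0,0,0.12],"claw":0.6},{"slide":[0,0,0],"angular":[0,0,0.12],"claw":0.6},{"slide":[0,0,0],"angular":[0,0,0],"claw":0.6}]'
python3 - <<'E'
from h import *
s=manip.sense();print(s["q"]); M=R.from_quat(s["tool_rot"]); print(M.as_matrix()[:,0],M.inv().apply(np.array([.5597,-.2245,.098])-s["tcp_pos"])*100)
E
```

```text
t: 9.38
tcp_pos: [0.5601, -0.2226, 0.2068]
tool_rot: [0.544, 0.839, 0.0, -0.001]
force: [0.7, 0.5, 0.2]
finger_gap: 0.802
gripper_force: 0.0
t: 10.22
tcp_pos: [0.5601, -0.2228, 0.2068]
tool_rot: [0.897, 0.441, -0.0, -0.001]
force: [-0.3, 0.2, -0.1]
finger_gap: 0.8
gripper_force: 0.0
[-0.5639  0.5262  1.5146  0.0004  1.1021  0.0925]
[0.6105 0.792  0.0002] [-0.1634  0.0885 10.8812]
```

```bash
python3 -m creep '[{"slide":[-0.15,0.1,2],"angular":[0,0,0],"claw":0.6},{"slide":[0,0,2.5],"angular":[0,0,0],"claw":0.6},{"slide":[0,0,2.5],"angular":[0,0,0],"claw":0.6},{"slide":[0,0,2],"angular":[0,0,0],"claw":0.6},{"slide":[0,0,1],"angular":[0,0,0],"claw":0.6},{"slide":[0,0,1],"angular":[0,0,0],"claw":0.6},{"slide":[0,0,0],"angular":[0,0,0],"claw":0.6},{"slide":[0,0,0],"angular":[0,0,0],"claw":0.6}]'
python3 -m creep '[{"slide":[0,0,0],"angular":[0,0,0],"claw":0.1},{"slide":[0,0,0],"angular":[0,0,0],"claw":-0.3},{"slide":[0,0,0],"angular":[0,0,0],"claw":-1},{"slide":[0,0,0],"angular":[0,0,0],"claw":-1},{"slide":[0,0,0],"angular":[0,0,0],"claw":-1},{"slide":[0,0,0],"angular":[0,0,0],"claw":-1},{"slide":[0,0,0],"angular":[0,0,0],"claw":-1}]' 60
```

```text
t: 10.88
tcp_pos: [0.5607, -0.2266, 0.0971]
tool_rot: [0.897, 0.442, 0.0, 0.0]
force: [0.4, 0.2, 0.1]
finger_gap: 0.797
gripper_force: 0.0
t: 11.47
tcp_pos: [0.5604, -0.2268, 0.0984]
tool_rot: [0.897, 0.441, 0.0, 0.0]
force: [-1.6, 0.9, 5.3]
finger_gap: 0.42
gripper_force: 59.8
```

```bash
python3 -m creep '[{"slide":[0,0,0],"angular":[0,0,-0.06],"claw":-1},{"slide":[0,0,0],"angular":[0,0,-0.1],"claw":-1},{"slide":[0,0,0],"angular":[0,0,-0.1],"claw":-1},{"slide":[0,0,0],"angular":[0,0,-0.1],"claw":-1},{"slide":[0,0,0],"angular":[0,0,-0.1],"claw":-1},{"slide":[0,0,0],"angular":[0,0,-0.1],"claw":-1},{"slide":[0,0,0],"angular":[0,0,-0.04],"claw":-1},{"slide":[0,0,0],"angular":[0,0,0],"claw":-1}]'
python3 - <<'E'
from h import *
s=manip.sense();print(s["ft_torque"]);im=viewer.snapshot("side");cv2.imwrite("pics/s7.png",im)
a=cv2.imread("pics/s5.png")
k=lambda i:cv2.resize(i[180:260,200:280],(400,400),interpolation=cv2.INTER_CUBIC)
cv2.imwrite("pics/s7v.png",np.hstack([k(a),k(im)]))
E
```

```text
t: 12.13
tcp_pos: [0.5618, -0.2273, 0.0984]
tool_rot: [0.727, 0.687, 0.001, 0.002]
force: [1.2, 1.7, 5.5]
finger_gap: 0.426
gripper_force: 60.0
[ 0.2368 -0.1755  0.1277]
```

View pics/s7v.png

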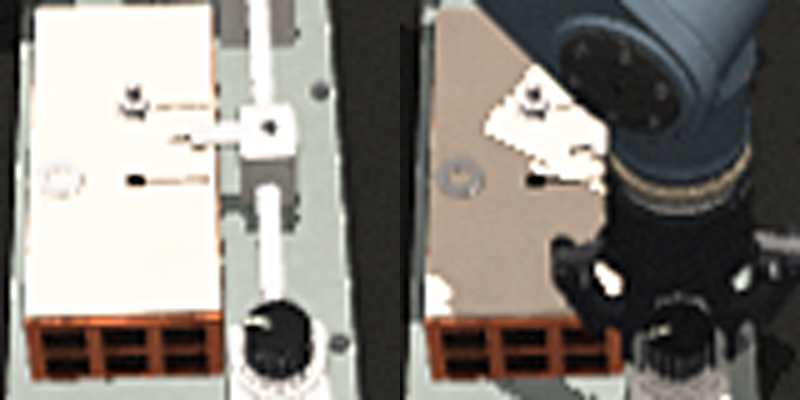

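The pointer tip moved from row 139 to about row 150 in the side crop, toward the empty hole's line at row 180, as expected for 0.6 rad. I'll keep turning the same way.

```bash
python3 -m creep '[{"slide":[0,0,0],"angular":[0,0,-0.1],"claw":-1},{"slide":[0,0,0],"angular":[0,0,-0.1],"claw":-1},{"slide":[0,0,0],"angular":[0,0,-0.1],"claw":-1},{"slide":[0,0,0],"angular":[0,0,-0.1],"claw":-1},{"slide":[0,0,0],"angular":[0,0,-0.1],"claw":-1},{"slide":[0,0,0],"angular":[0,0,-0.1],"claw":-1},{"slide":[0,0,0],"angular":[0,0,-0.1],"claw":-1},{"slide":[0,0,0],"angular":[0,0,-0.1],"claw":-1},{"slide":[0,0,0],"angular":[0,0,-0.1],"claw":-1}]'
python3 -m creep '[{"slide":[0,0,0],"angular":[0,0,-0.1],"claw":-1},{"slide":[0,0,0],"angular":[0,0,-0.1],"claw":-1},{"slide":[0,0,0],"angular":[0,0,-0.1],"claw":-1},{"slide":[0,0,0],"angular":[0,0,-0.1],"claw":-1},{"slide":[0,0,0],"angular":[0,0,-0.1],"claw":-1},{"slide":[0,0,0],"angular":[0,0,-0.1],"claw":-1},{"slide":[0,0,0],"angular":[0,0,-0.1],"claw":-1},{"slide":[0,0,0],"angular":[0,0,-0.1],"claw":-1},{"slide":[0,0,0],"angular":[0,0,0],"claw":-1},{"slide":[0,0,0],"angular":[0,0,0],"claw":-1}]'
python3 - <<'E'
from h import *
im=snap("w8")
cv2.imwrite("pics/w8v.png",cv2.resize(im,(800,600),interpolation=cv2.INTER_CUBIC))
E
```

```text
t: 12.93
tcp_pos: [0.5638, -0.2265, 0.0984]
tool_rot: [0.355, 0.935, 0.001, 0.004]
force: [7.1, 5.5, 4.3]
finger_gap: 0.431
gripper_force: 60.1
t: 13.77
tcp_pos: [0.5645, -0.2247, 0.0984]
tool_rot: [-0.035, 0.999, 0.001, 0.004]
force: [8.6, 9.0, 5.3]
finger_gap: 0.423
gripper_force: 60.2
```

View pics/w8v.png

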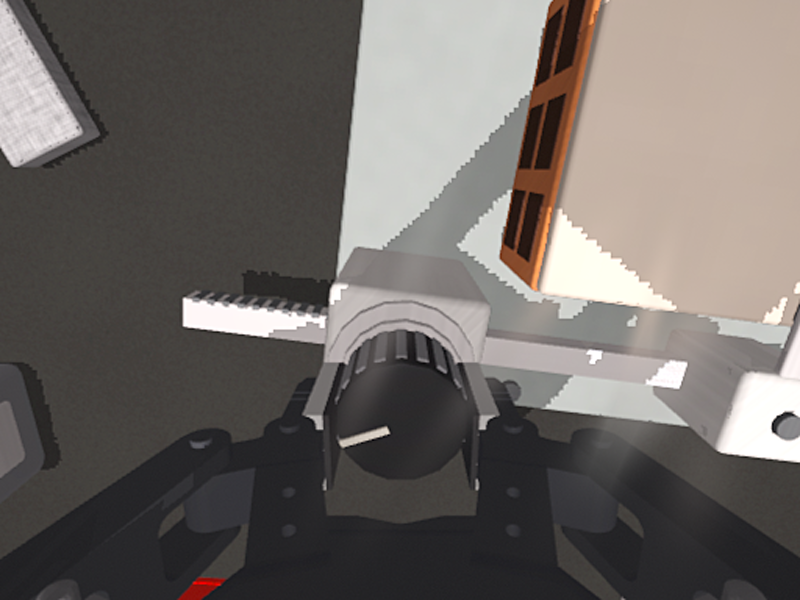

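The view shows the fingers still centred on the knob (index mark at (365,437)), but the pointer is out of frame. I've now viewed ten pictures, so from here I'll measure in code: release, lift, and rectify the brick face to jig millimetres.

```bash
python3 -m creep '[{"slide":[0,0,0],"angular":[0,0,0],"claw":0},{"slide":[0,0,0],"angular":[0,0,0],"claw":0.5},{"slide":[0,0,0],"angular":[0,0,0],"claw":0.6},{"slide":[0,0,0],"angular":[0,0,0],"claw":0.6},{"slide":[0,0,-2],"angular":[0,0,0],"claw":0.6},{"slide":[0,0,-3],"angular":[0,0,0],"claw":0.6},{"slide":[0,0,-4],"angular":[0,0,0],"claw":0.6},{"slide":[0,1.5,-4],"angular":[0,0,0],"claw":0.6},{"slide":[0,1.5,-1],"angular":[0,0,0],"claw":0.6},{"slide":[0,0,0],"angular":[0,0,0],"claw":0.6}]'
cat > rect.py <<'E'
from h import *
import sys
def rect(im,C,h0,z):
    # rows: jig x -15..55 mm, cols: jig y -20..75 mm, 0.5 mm per px, about hole h0
    ys,xs=np.meshgrid(np.arange(-20,75,.5),np.arange(-15,55,.5))
    uv=np.array([proj(C,np.array([*h0[:2],z])+xj*x/1e3+yj*y/1e3) for x,y in zip(xs.ravel(),ys.ravel())],np.float32).reshape(*xs.shape,2)
    return cv2.remap(im,uv[...,0],uv[...,1],cv2.INTER_CUBIC)
h0=np.array([.4903,-.079,.08])
def rows(name,z=.081):
    g=cv2.cvtColor(rect(cv2.imread(f"pics/{name}.png"),wcam(name),h0,z),cv2.COLOR_BGR2GRAY)
    for x in (0,6,10,14,18,20,22,24,26,28,30,34,38,42,45):
        r=cv2.blur(g,(1,3))[int((x+15)*2)].astype(int); bg=cv2.medianBlur(r.astype(np.uint8)[None],41)[0].astype(int)
        d=(r<bg*.72).astype(np.uint8); n,_,st,c=cv2.connectedComponentsWithStats(d[None].copy())
        print(x,[(round(c[i][0]/2-20,1),st[i][4]/2) for i in range(1,n)])
if __name__=="__main__":
    for n in sys.argv[1:]: print(n); rows(n)
E
python3 - <<'E'
from h import *
snap("w9")
E
python3 rect.py w6 w9
```

```text
t: 14.65
tcp_pos: [0.5594, -0.1964, 0.2398]
tool_rot: [-0.037, 0.999, -0.001, 0.003]
force: [-0.1, 0.4, -0.9]
finger_gap: 0.798
gripper_force: 0.0
w6
0 [(np.float64(-3.5), np.float64(5.5)), (np.float64(3.2), np.float64(1.0)), (np.float64(45.0), np.float64(1.5)), (np.float64(50.8), np.float64(4.0))]
6 [(np.float64(-1.0), np.float64(3.5)), (np.float64(46.8), np.float64(1.0)), (np.float64(53.2), np.float64(5.0))]
10 [(np.float64(-1.0), np.float64(2.5))]
14 [(np.float64(-1.2), np.float64(2.0)), (np.float64(55.5), np.float64(2.5))]
18 [(np.float64(-1.0), np.float64(2.5)), (np.float64(55.5), np.float64(2.5))]
20 [(np.float64(-1.0), np.float64(2.5)), (np.float64(55.5), np.float64(2.5))]
22 [(np.float64(-0.8), np.float64(2.0)), (np.float64(28.0), np.float64(4.5)), (np.float64(55.2), np.float64(2.0))]
24 [(np.float64(-1.0), np.float64(2.5)), (np.float64(28.2), np.float64(5.0)), (np.float64(55.5), np.float64(2.5))]
26 [(np.float64(-1.0), np.float64(2.5)), (np.float64(28.5), np.float64(5.5)), (np.float64(55.5), np.float64(2.5))]
28 [(np.float64(-1.0), np.float64(2.5)), (np.float64(28.5), np.flo
[... 1130 characters left out ...]
2 [(np.float64(-0.5), np.float64(4.5)), (np.float64(55.2), np.float64(2.0))]
24 [(np.float64(-0.2), np.float64(4.0)), (np.float64(55.2), np.float64(2.0))]
26 [(np.float64(-0.2), np.float64(4.0)), (np.float64(55.2), np.float64(2.0))]
28 [(np.float64(-0.2), np.float64(4.0)), (np.float64(55.2), np.float64(2.0))]
30 [(np.float64(-1.0), np.float64(2.5)), (np.float64(55.2), np.float64(2.0))]
34 [(np.float64(-0.5), np.float64(2.5)), (np.float64(55.2), np.float64(2.0))]
38 [(np.float64(-5.5), np.float64(2.5)), (np.float64(55.0), np.float64(2.5))]
42 [(np.float64(-5.5), np.float64(2.5)), (np.float64(55.0), np.float64(2.5))]
45 [(np.float64(-5.5), np.float64(1.5)), (np.float64(55.0), np.float64(1.5))]
```

```bash
python3 -m creep '[{"slide":[0,3,0],"angular":[0,0,0],"claw":0.6},{"slide":[0,3,0],"angular":[0,0,0],"claw":0.6},{"slide":[0,3,0],"angular":[0,0,0],"claw":0.6},{"slide":[0,2.5,0],"angular":[0,0,0],"claw":0.6},{"slide":[0,0,0],"angular":[0,0,0],"claw":0.6},{"slide":[0,0,0],"angular":[0,0,0],"claw":0.6},{"slide":[0,0,0],"angular":[0,0,0],"claw":0.6}]'
python3 - <<'E'
from h import *
snap("w10")
print(wcam("w10")[0][:3,3])
E
python3 rect.py w10
```

```text
t: 15.28
tcp_pos: [0.5495, -0.0834, 0.2342]
tool_rot: [-0.036, 0.999, 0.0, -0.001]
force: [0.5, -0.7, -0.2]
finger_gap: 0.802
gripper_force: 0.0
[ 0.4793 -0.0888  0.3762]
w10
0 [(np.float64(-5.2), np.float64(1.0)), (np.float64(3.8), np.float64(1.0)), (np.float64(49.0), np.float64(1.5)), (np.float64(55.0), np.float64(3.5))]
6 [(np.float64(-0.2), np.float64(3.0))]
10 [(np.float64(-0.2), np.float64(2.0))]
14 [(np.float64(-0.5), np.float64(2.5)), (np.float64(55.8), np.float64(2.0))]
18 [(np.float64(-0.5), np.float64(1.5)), (np.float64(55.8), np.float64(2.0))]
20 [(np.float64(-0.8), np.float64(2.0)), (np.float64(55.8), np.float64(2.0))]
22 [(np.float64(-0.5), np.float64(3.5)), (np.float64(56.2), np.float64(2.0))]
24 [(np.float64(-0.8), np.float64(4.0)), (np.float64(55.8), np.float64(2.0))]
26 [(np.float64(-0.5), np.float64(3.5)), (np.float64(56.0), np.float64(1.5))]
28 [(np.float64(-0.5), np.float64(3.5)), (np.float64(56.2), np.float64(2.0))]
30 [(np.float64(-0.5), np.float64(3.5)), (np.float64(56.2), np.float64(2.0))]
34 [(np.float64(-0.5), np.float64(3.5)), (np.float64(56.0), np.float64(2.5))]
38 [(np.float64(56.0), np.float64(2.5))]
42 [(np.float64(56.0), np.float64(1.5))]
45 [(np.float64(56.0), np.float64(2.5))]
```

```bash
python3 -c "
from station import ticket; print(ticket.sign_off())"
```

```text
the job is handed in; nothing more can be done
None
```

The job is handed in, with no verdict returned: the pin was seen upright in the side notch with its collar on the bracket after release, and the pointer tip, moved only by the knob, measures about 0.3 mm from the empty hole's pencil line.

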